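# Put the jar away in the roll-top store and roll it shut

### The arm

A 6-joint arm with a two-finger parallel gripper is mounted at the origin on a cart in front of the work surface, level with it; the furniture and walls round the work are solid. World frame = base frame: x ahead of the robot, y to its left, z up, the work surface at z = 0. Lengths are in m, angles in rad, forces in N, time in s.
With the tool pointing down it reaches from about 0.375 to 0.9 m from the base axis. Payload 3.1 kg.
Tool frame: the origin (TCP) lies on the mounting face of the last link; the fingertips stand bot.tip_extent ahead of it and the grasp point (between the pads) lies 164 mm ahead of it (bot.tip_extent is the distance from the TCP to the fingertips, in m); z points along the fingers, y is the line along which they close (so a half turn about z gives the same grasp; the last joint's range is limited). The gripper opens to 87 mm and grips with 3 to 60 N. Pads are 19 mm wide; open, the fingers measure 117 mm over their backs; the gripper's body (75 mm by 190 mm) begins 51 mm behind the grasp point.
Start: joints at [1.054, 0.527, 1.433, -0, 1.181, -0.178], TCP at [0.208, 0.589, 0.405] pointing down, gripper open.
Joint ranges: [-3.08, 3.08], [-0.75, 2.2], [0.22, 2.44], [-1.43, 4.57], [0, 2.65], [-2.85, 2.85]. Speed limits (rad/s): [2.79, 2.79, 3.14, 3.14, 3.14, 3.14].

### API

Orientations are given as a rotation vector (axis times angle).
In Python, from plant import bot gives the robot as it stands.
- The arm moves only by the shell command python3 -m inch 'ROWS'. ROWS is JSON, one flat list of numbers, 5 for each row, row after row: the opening, from 0 (shut) to 1 (fully open), then the shift along the tool's x, y, z in m, then the turn about the tool's z in rad. A call has 1 to 8 rows; each row is the pose to reach, as a shift and turn from the pose commanded when the call began, along the tool's axes at that moment; what a row does not reach only later rows make up. A row lasts 1/12 s, in which the tool goes at most 41.7 mm and 7.16 degrees, less where a joint would pass 70% of its speed; a pose out of reach is approached as far as the arm can. A call with a gripper value outside its range is refused whole. The fingers move at their own pace and stop on an object; the grip force is fixed at half the most. Time passes only in rows, so rows that repeat a pose let the fingers close. It gives the time, the measured TCP pose, the force, the opening and the grip force at its end, in the units of the state.
- bot.get_obs(): the state, without advancing time (a new reading comes with each control period).
- bot.capture(name): name is "side" or "top" or "wrist"; returns the picture (384x512x3 uint8, red, green, blue); there is no depth.
- bot.get_calibration(name): a dict with "fx", "fy", "cx", "cy" (pixels), "origin" and "orientation" of the camera in the world; the wrist camera has in their place "mount" (4x4, takes a point from camera to tool coordinates, whose origin is the TCP and whose axes are the flange's). Camera axes: x right, y down, z forward; pixel columns grow to the right and rows downward; lengths in m; the calibration is good to about 2 mm. A picture is of the moment at which its call begins: read the wrist's pose just before it. get_calibration takes no time and is no camera call.
- bot.close_job(): hands the job in; it is judged then, once.
Trained networks look in the newest picture that a camera, given by its name, has taken for a name from the list of things; names that differ only in an ending like _2 or _b are one class to them, and where a whole thing is asked for, a point or a joint stands for the part that bears it (a point fixed in the world has none). Each returns a list of dicts, best first, with "confidence" (0 to 1); they miss things now and then, are a little off and sometimes report something else, mostly with a low value. They report only what shows in the picture. A call takes as long as a camera call. They do not tell look-alikes from the thing itself.
- bot.search_frame(label, camera): "box" ([left, top, right, bottom] in pixels, round what is visible of it).
The state is a dict: "clock": time; "joints": joint angles; "qd": joint speeds; "joint_torque": joint torques, N m; "eef_pos": TCP position; "ee_rot": TCP orientation; "force": force on the tool from outside, world axes, zero at the start; "moment": the same for the moment, N m; "grip_width": opening from 0.0 (shut) to 1.0 (fully open); "finger_force": force on a finger pad.
Only numpy, scipy, OpenCV 4.12 (cv2) and the standard library are available. Lean on these libraries where they do the work, as an engineer would, in place of code of your own. Each camera call takes 0.05 s, during which the arm holds its last target. There are 200 camera calls.

### The job

Stand the small glass jar with the brass-coloured lid upright on the floor of the open roll-top store (set it down, do not drop it), then roll the store's slatted tambour door fully shut over it by its handle. Leave the grey pot with the whitish lid where it is and let go of everything at the end.

Things in the scene. Friction and masses are not known exactly. Their poses are not given: they have to be found in the camera images.
- store: Fixed brown wooden roll-top store, 320 deep (x) x 304 wide x 200 mm high, two half-round side cheeks 280 mm apart. Origin: centre of underside; +x to its back, open front at -x. Its floor is 40 mm above the origin. Back half: fixed roof, over a white pot and a box. The jar goes in the front half, centre at about x = -80, y = 0: open to the sky from x = -150 to -20 mm while the door is open.
- tambour (a joint): Slatted wooden door; runs in circular tracks, turning about the store's y axis through x = 0, z = 40 mm, inner face at radius 135 mm. 0 rad = fully shut (rail down at the front), 1.47 = fully open (rolled back over the top). Starts at 1.36 to 1.46. Stays where it is left; moving it takes 2 to 6 N at the handle.
- handle (a point): Centre of the door's steel T-handle: round bar 16 mm thick, 44 mm long along the store's y, on one 12 mm central stem, 39 mm off the dark leading rail. In the store's frame: x = -185 cos(a), y = 0, z = 40 + 185 sin(a) mm, a = door angle + 0.244 rad: on top when open, low in front when shut. Pinched from above across its ends (44 mm), the bar turns between the fingers as the door rolls.
- jar_centre (a point): Centre, half-way up, of the loose round glass jar with brass-coloured lid: 58 mm in diameter, 64 mm high, 0.11 to 0.23 kg, z up. It stands on the bench either behind the small blue bench vise (82 mm high) or to the left of it; the grey pot stands in the other place.
- grey_pot: Loose round grey pot with a whitish screw lid, 54 mm in diameter, 42 mm high, origin at the centre of its underside; a bystander, to be left where it stands.
Things that resemble listed ones, but are neither listed nor needed, are in the scene too. Leave any orange look-alike of the part that bears jar_centre alone.

How it is judged:
On the way:
1. the jar stands released, upright on the store's floor while the door is still open (x of jar_centre in the frame of store between -0.12 and 0.1 m and y of jar_centre in the frame of store between -0.125 and 0.125 m and z of jar_centre in the frame of store between 0.06 and 0.084 m and angle between jar_centre's own z axis and vertical below 0.2 rad and contact force between the fingers and jar below 0.1 N and value of joint tambour above 0.5 rad), for 0.2 s.
At the end, for the whole second after the job is handed in: The tambour door is shut to within 0.08 rad (about 11 mm of travel), the jar stands at rest and upright (within 11 degrees) on the floor inside the store, and the grey pot is within 30 mm of where it stood (value of joint tambour below 0.08 rad and x of jar_centre in the frame of store between -0.12 and 0.1 m and y of jar_centre in the frame of store between -0.125 and 0.125 m and z of jar_centre in the frame of store between 0.06 and 0.084 m and angle between jar_centre's own z axis and vertical below 0.2 rad and linear speed of jar below 0.02 m/s and distance of grey_pot from where it was at the start of the episode below 0.03 m); the robot touches nothing.
It fails at once if the jar is dropped (falls freely from more than about 4 cm) (linear speed of jar above 0.9 m/s and contact force between the fingers and jar below 0.1 N).
It fails at once if the grey pot is disturbed (moved more than 30 mm) (distance of grey_pot from where it was at the start of the episode above 0.03 m).
It also fails if it takes over 64 s, if anything falls off the work surface, if the arm or the gripper's body presses on something with over 40 N, if the wrist force passes 120 N, or if a joint passes its speed limit or range.

## Working session

There is one attempt and no reset: what is moved stays moved. The work goes in short steps, Python scripts to look and compute and a shell command to move; the robot and the scene stay as the last step left them, time stands still between calls to the robot, and variables do not carry over. Pictures are saved under pics/ and viewed, at most 10 in all, crops included, and the job is handed in when it is done.

```bash
mkdir -p pics; cat > h.py <<'E'
import numpy as np,cv2
from scipy.spatial.transform import Rotation as R
from plant import bot
def cam(n):
    c=bot.get_calibration(n)
    if n=="wrist":
        o=bot.get_obs();T=np.eye(4);T[:3,:3]=R.from_rotvec(o["ee_rot"]).as_matrix();T[:3,3]=o["eef_pos"];T=T@np.array(c["mount"])
        return c,T[:3,:3],T[:3,3]
    q=np.array(c["orientation"],float)
    r=q if q.shape==(3,3) else (R.from_rotvec(q).as_matrix() if q.size==3 else R.from_quat(q).as_matrix())
    return c,r,np.array(c["origin"])
def ray(n,u,v):
    c,r,o=cam(n);d=r@np.array([(u-c["cx"])/c["fx"],(v-c["cy"])/c["fy"],1]);return o,d/np.linalg.norm(d)
def atz(n,u,v,z):
    o,d=ray(n,u,v);return o+d*(z-o[2])/d[2]
def proj(n,p):
    c,r,o=cam(n);q=r.T@(np.array(p)-o);return c["fx"]*q[0]/q[2]+c["cx"],c["fy"]*q[1]/q[2]+c["cy"]
E
python3 - <<'E'
from h import *
for n in("side","top"):
    im=bot.capture(n);cv2.imwrite(f"pics/{n}1.png",im[:,:,::-1])
    c=bot.get_calibration(n);print(n,c)
    for l in("store","tambour","handle","jar_centre","grey_pot"):
        print(l,[(np.round(d["box"]).tolist(),round(d["confidence"],2)) for d in bot.search_frame(l,n)[:4]])
o=bot.get_obs();print(o["eef_pos"],o["ee_rot"],o["clock"],bot.tip_extent);print(R.from_rotvec(o["ee_rot"]).as_matrix().round(3))
E
python3 -c "
import cv2,numpy as np
a=cv2.imread('pics/side1.png')
cv2.imwrite('pics/s1b.png',cv2.resize(a,(800,600)))
a=cv2.imread('pics/top1.png')
cv2.imwrite('pics/t1b.png',cv2.resize(a,(800,600)))"
```

```text
side {'fx': 368.1463423734182, 'fy': 368.1463423734182, 'cx': 254.0828175862698, 'cy': 191.6851370837442, 'origin': array([ 1.18845119, -0.2549611 ,  0.63070379]), 'orientation': array([-1.96168262, -1.19853897,  0.55913604])}
store [([28.0, 192.0, 125.0, 359.0], 0.69)]
tambour [([49.0, 211.0, 88.0, 230.0], 0.84)]
handle [([46.0, 211.0, 90.0, 232.0], 0.62)]
jar_centre []
grey_pot [([47.0, 210.0, 87.0, 228.0], 0.38)]
top {'fx': 495.56623224194726, 'fy': 495.56623224194726, 'cx': 255.7709818946069, 'cy': 194.36356318546353, 'origin': array([-0.1934977 , -0.09605157,  1.07651526]), 'orientation': array([-2.00702551,  1.56847241, -0.55183442])}
store [([296.0, 130.0, 464.0, 293.0], 0.58)]
tambour [([337.0, 144.0, 452.0, 208.0], 0.87), ([215.0, 179.0, 234.0, 208.0], 0.53)]
handle [([340.0, 143.0, 453.0, 206.0], 0.63), ([138.0, 202.0, 165.0, 231.0], 0.44)]
jar_centre [([253.0, 137.0, 272.0, 167.0], 0.84), ([216.0, 181.0, 235.0, 205.0], 0.78), ([250.0, 242.0, 273.0, 268.0], 0.65), ([110.0, 226.0, 137.0, 257.0], 0.64)]
grey_pot [([140.0, 206.0, 164.0, 230.0], 0.61)]
[0.20767375 0.58946601 0.40476786] [ 5.29645731e-01  3.09661081e+00 -6.15898216e-06] 0.6 0.1822
[[-0.943  0.332  0.   ]
 [ 0.332  0.943 -0.   ]
 [-0.    -0.    -1.   ]]
```

View pics/t1b.png

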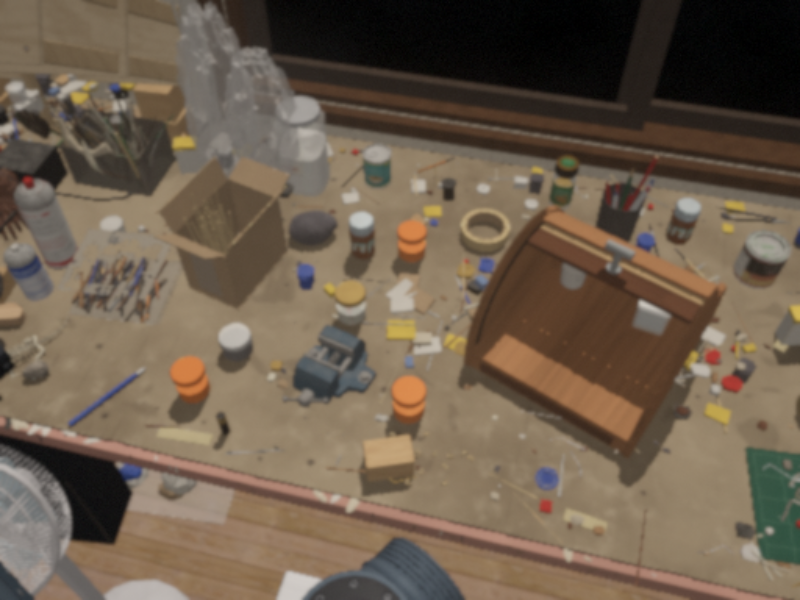

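View pics/s1b.png

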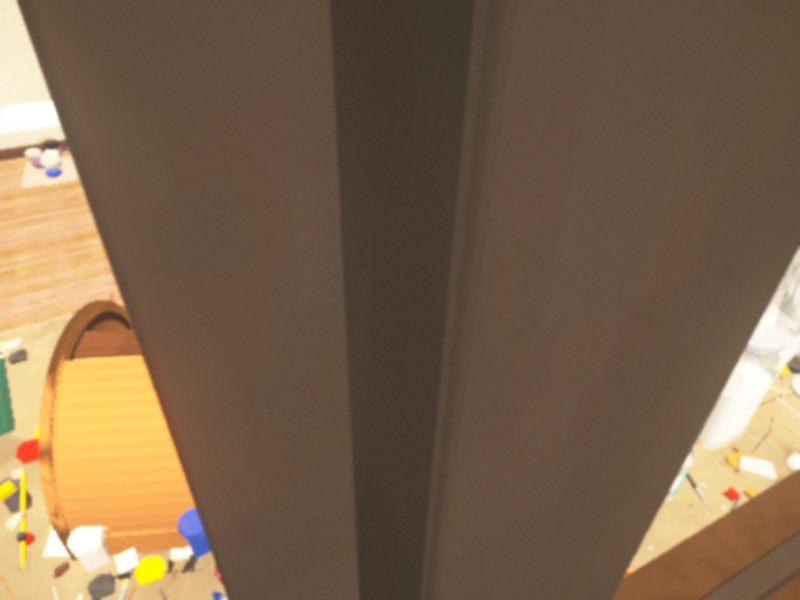

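Top view (800x600 scale): jars with lids: brass-lidded glass jar at (350,300), white-lidded brown jar at (361,235), orange ones at (411,240), (190,378), (408,398), green-lidded (565,180). Brass lid behind the vise (335,365) is the one; grey pot with whitish lid at (235,340) stands left of the vise. Store at (600,330), handle at (620,255). The side camera is blocked by the window frame or arm. Confirming in an enlarged crop.

```bash
python3 - <<'E'
from h import *
a=cv2.imread("pics/top1.png")[110:310,125:475]
cv2.imwrite("pics/crop1.png",cv2.resize(a,(798,456),interpolation=cv2.INTER_CUBIC))
print("jar lid",atz("top",350/1.5625,287/1.5625,.064),"jar mid",atz("top",225.5,193,.032))
print("pot lid",atz("top",150,211,.042), "orange", atz("top",262,152,.03),"orange2",atz("top",261,255,.03),"vise",atz("top",212,230,.08))
print("handle",atz("top",620/1.5625,247/1.5625,.22))
print("FL,FR",atz("top",470/1.5625,360/1.5625,.0),atz("top",630/1.5625,450/1.5625,.0))
E
```

```text
jar lid [0.61732917 0.19858168 0.064     ] jar mid [0.61202817 0.19455649 0.032     ]
pot lid [0.49839784 0.36673425 0.042     ] orange [0.7876476  0.13489511 0.03      ] orange2 [0.44454509 0.05439165 0.03      ] vise [0.45482326 0.18053407 0.08      ]
handle [ 0.6664636  -0.22085379  0.22      ]
FL,FR [ 0.56203034 -0.02528351  0.        ] [ 0.45477393 -0.29773291  0.        ]
```

View pics/crop1.png

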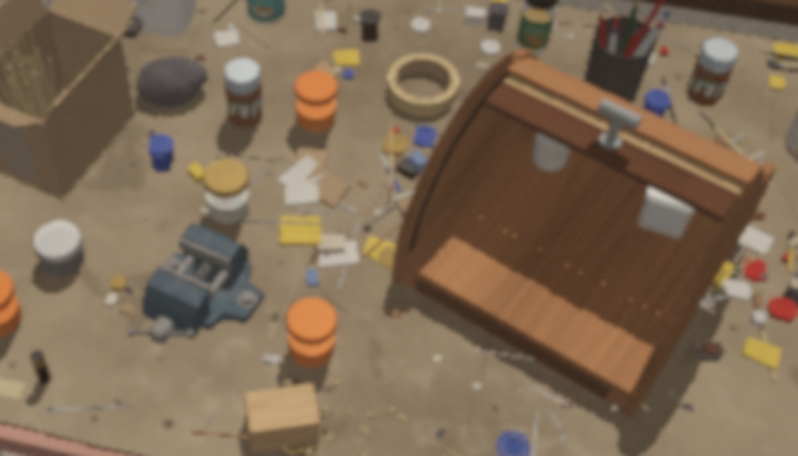

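The crop confirms it: a clear body with a brass lid at crop (227,190), directly behind the vise. The orange jars and the white-lidded brown jar don't match. The store estimate is consistent: front width measures 293 mm against 304, and the handle lies over the store centre. Moving above the jar.

```bash
python3 -m inch '[1,-0.27,-0.12,0,0, 1,-0.27,-0.12,0,0, 1,-0.27,-0.12,0,0, 1,-0.27,-0.12,0,0, 1,-0.27,-0.12,0,0, 1,-0.27,-0.12,0,0, 1,-0.27,-0.12,0,0, 1,-0.27,-0.12,0,0]'; python3 -m inch '[1,-0.244,-0.115,0,0, 1,-0.244,-0.115,0,0, 1,-0.244,-0.115,0,0, 1,-0.244,-0.115,0,0, 1,-0.244,-0.115,0,0, 1,-0.244,-0.115,0,0, 1,-0.244,-0.115,0,0, 1,-0.244,-0.115,0,0]'
python3 - <<'E'
from h import *
o=bot.get_obs();print(o["eef_pos"],o["ee_rot"])
ims=[]
for n in("wrist","side"):
    im=bot.capture(n)[:,:,::-1];ims.append(im)
    print(n,[(np.round(d["box"]).tolist(),round(d["confidence"],2)) for d in bot.search_frame("jar_centre",n)[:4]])
cv2.imwrite("pics/w2.png",cv2.resize(np.hstack(ims),(800,300)))
print(bot.get_calibration("wrist"),proj("wrist",(.615,.197,.064)))
E
```

```text
clock: 1.27
eef_pos: [0.4274, 0.3825, 0.4051]
ee_rot: [0.538, 3.091, -0.001]
force: [0.3, 0.6, -0.6]
grip_width: 1.005
finger_force: 0.0
clock: 1.93
eef_pos: [0.6178, 0.1934, 0.4047]
ee_rot: [0.537, 3.092, -0.001]
force: [0.5, -0.2, -0.0]
grip_width: 1.0
finger_force: 0.0
[0.61778691 0.19335798 0.40469441] [ 5.37062695e-01  3.09168177e+00 -7.20089127e-04]
wrist [([232.0, 136.0, 281.0, 191.0], 0.89), ([231.0, 258.0, 272.0, 319.0], 0.77), ([39.0, 32.0, 112.0, 87.0], 0.64)]
side []
{'fx': 291.8053443167796, 'fy': 291.8053443167796, 'cx': 256.15014542069946, 'cy': 190.10214344121695, 'mount': array([[-1.10944830e-04, -9.52397520e-01, -3.04858906e-01,
         8.39564481e-02],
       [ 9.99998992e-01, -5.37172752e-04,  1.31423839e-03,
        -1.01397490e-05],
       [-1.41543928e-03, -3.04858453e-01,  9.52396619e-01,
         1.94471682e-02],
       [ 0.00000000e+00,  0.00000000e+00,  0.00000000e+00,
         1.00000000e+00]])} (np.float64(255.43571462734138), np.float64(176.43102166291192))
```

View pics/w2.png

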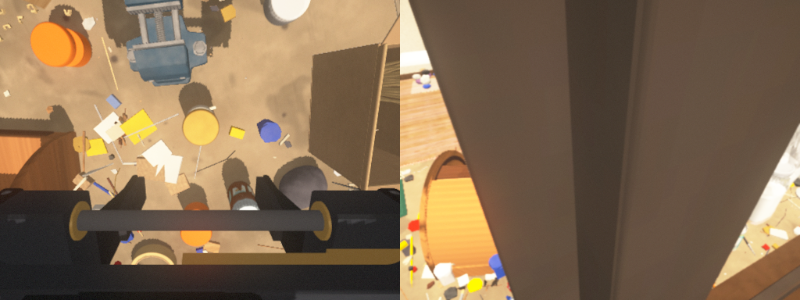

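Wrist view: brass lid centred at (201,128) in the half-scale picture, (257,164) in full pixels. The vise is above it, and the cardboard box edge is about 0.15 m to the right, clear of the gripper.

```bash
python3 - <<'E'
from h import *
p=atz("wrist",257,164,.064);print(p)
o=bot.get_obs();M=R.from_rotvec(o["ee_rot"]).as_matrix()
print(M.T@(np.array([p[0],p[1],.045+.164])-o["eef_pos"]))
E
```

```text
[0.60196443 0.20345411 0.064     ]
[0.01218948 0.00137461 0.19556273]
```

```bash
python3 -m inch '[1,0.012,0.001,0.03,0, 1,0.012,0.001,0.05,0, 1,0.012,0.001,0.08,0, 1,0.012,0.001,0.08,0, 1,0.012,0.001,0.08,0, 1,0.012,0.001,0.08,0]'
cat > meas.py <<'E'
from h import *
o=bot.get_obs();c=bot.get_calibration("wrist");im=bot.capture("wrist")[:,:,::-1].copy()
hsv=cv2.cvtColor(im,cv2.COLOR_BGR2HSV)
m=cv2.inRange(hsv,(15,90,80),(32,255,255));m[250:]=0
n,l,s,ce=cv2.connectedComponentsWithStats(m)
for i in np.argsort(-s[1:,4])[:3]+1: print(s[i],ce[i])
i=1+np.argmax(s[1:,4]);x,y,w,h=s[i,:4];u,v=x+w/2,y+h/2
T=np.eye(4);M=R.from_rotvec(o["ee_rot"]).as_matrix();T[:3,:3]=M;T[:3,3]=o["eef_pos"];C=T@c["mount"]
d=C[:3,:3]@[(u-c["cx"])/c["fx"],(v-c["cy"])/c["fy"],1];p=C[:3,3]+d*(.064-C[2,3])/d[2]
print(o["eef_pos"],p,"tool",M.T@(p-o["eef_pos"]),"dia",w/c["fx"]*(d[2] and (.064-C[2,3])/d[2]), bot.get_obs()["eef_pos"])
print([(np.round(d["box"]).tolist(),round(d["confidence"],2)) for d in bot.search_frame("jar_centre","wrist")[:3]])
cv2.imwrite("pics/m.png",im)
E
python3 meas.py
```

```text
clock: 2.63
eef_pos: [0.6033, 0.203, 0.3261]
ee_rot: [0.527, 3.095, 0.001]
force: [0.3, 0.1, 1.1]
grip_width: 1.0
finger_force: 0.0
[    0     0   512   250 91678] [280.77542049 130.32005498]
[   0   34   34   69 1821] [13.90499725 71.11367381]
[ 29  41  32  61 777] [48.80952381 73.36936937]
[0.60334264 0.2029854  0.32607015] [0.54533715 0.22379305 0.064     ] tool [6.19978888e-02 2.08669419e-04 2.61982014e-01] dia 0.4170363010246665 [0.60373953 0.2027783  0.32671778]
[([224.0, 308.0, 267.0, 340.0], 0.92), ([220.0, 163.0, 281.0, 234.0], 0.82)]
```

```bash
sed -i 's/(15,90,80)/(15,150,120)/; s/m\[250:\]=0/m[250:]=0;m[:150]=0;m[:,:200]=0;m[:,300:]=0/' meas.py; python3 meas.py; python3 -c "
import cv2
a=cv2.imread('pics/m.png')[140:270,170:340];cv2.imwrite('pics/m1.png',cv2.resize(a,(680,520)))"
```

```text
[ 222  170   59   58 2469] [251.35358445 198.93479141]
[296 193   4  15  35] [298.17142857 200.97142857]
[257 171   2   1   2] [257.5 171. ]
[0.60388458 0.20255974 0.32693247] [0.6057687  0.19840067 0.064     ] tool [-0.0022491  -0.00378866  0.2629352 ] dia 0.05219936278379813 [0.60389721 0.20237913 0.32686929]
[([223.0, 305.0, 267.0, 339.0], 0.84), ([1.0, 26.0, 78.0, 104.0], 0.83), ([220.0, 159.0, 284.0, 231.0], 0.8)]
```

View pics/m1.png

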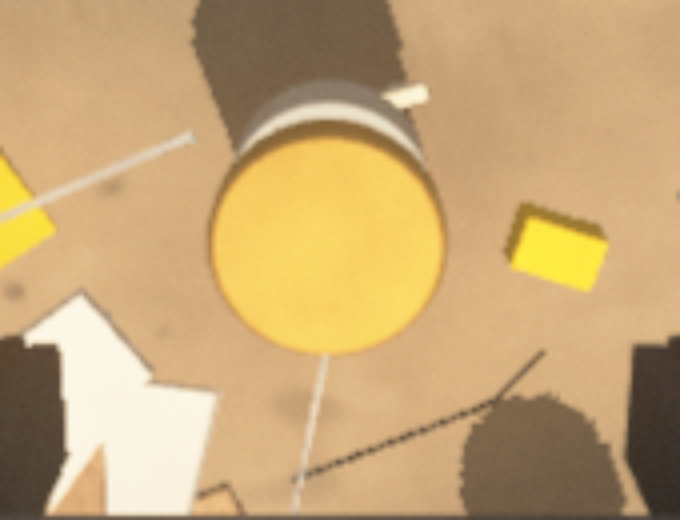

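The crop shows the brass lid centred at (328,245), matching the mask. The jar is at (0.606, 0.198). Descending and gripping.

```bash
python3 -m inch '[1,-0.002,-0.004,0.03,0, 1,-0.002,-0.004,0.06,0, 1,-0.002,-0.004,0.09,0, 1,-0.002,-0.004,0.118,0, 1,-0.002,-0.004,0.118,0, 0.2,-0.002,-0.004,0.118,0, 0.2,-0.002,-0.004,0.118,0, 0.2,-0.002,-0.004,0.118,0]'; python3 -m inch '[0.2,0,0,0,0, 0.2,0,0,0,0, 0.2,0,0,0,0, 0.2,0,0,0,0]'; python3 -m inch '[0.2,0,0,-0.02,0, 0.2,0,0,-0.05,0, 0.2,0,0,-0.09,0, 0.2,0,0,-0.13,0, 0.2,0,0,-0.17,0, 0.2,0,0,-0.21,0, 0.2,0,0,-0.23,0, 0.2,0,0,-0.23,0]'
```

```text
clock: 3.5
eef_pos: [0.6051, 0.1977, 0.2093]
ee_rot: [0.529, 3.092, 0.002]
force: [0.1, -0.8, -0.3]
grip_width: 0.852
finger_force: 0.0
clock: 3.83
eef_pos: [0.6044, 0.1977, 0.2083]
ee_rot: [0.529, 3.094, 0.001]
force: [-0.7, 0.2, 7.4]
grip_width: 0.65
finger_force: 30.0
clock: 4.5
eef_pos: [0.6049, 0.1977, 0.4432]
ee_rot: [0.527, 3.085, 0.006]
force: [0.5, -0.1, -1.4]
grip_width: 0.655
finger_force: 30.0
```

Gripped (opening 0.65, 30 N). Carrying it over the store and measuring there.

```bash
python3 -m inch '[0.2,-0.05,-0.19,0,0, 0.2,-0.05,-0.19,0,0, 0.2,-0.05,-0.19,0,0, 0.2,-0.05,-0.19,0,0, 0.2,-0.05,-0.19,0,0, 0.2,-0.05,-0.19,0,0]'; python3 -m inch '[0.2,-0.05,-0.185,0,0, 0.2,-0.05,-0.185,0,0, 0.2,-0.05,-0.185,0,0, 0.2,-0.05,-0.185,0,0, 0.2,-0.05,-0.185,0,0, 0.2,-0.05,-0.185,0,0, 0.2,-0.05,-0.185,0,0, 0.2,-0.05,-0.185,0,0]'; python3 - <<'E'
from h import *
bot.capture("wrist")
o=bot.get_obs();print(o["eef_pos"],o["ee_rot"])
im=bot.capture("wrist")[:,:,::-1].copy();cv2.imwrite("pics/w3.png",im);
th=np.radians(-21.5);Rz=R.from_euler("z",th).as_matrix()
for P in [(-.16,.152,.04),(-.16,-.152,.04),(-.16,.14,.04),(-.16,-.14,.04),(.015,0,.224),(.015,.022,.224),(.015,-.022,.224)]:
    u,v=proj("wrist",Rz@P+np.array([.657,-.22,0]));print(P,u,v)
    if abs(u)<2000:cv2.circle(im,(int(u),int(v)),3,(0,0,255),-1)
cv2.imwrite("pics/w3b.png",cv2.resize(im,(800,600)))
E
```

```text
clock: 5.0
eef_pos: [0.5872, -0.0036, 0.4346]
ee_rot: [-0.538, -3.092, 0.005]
force: [0.6, 0.3, -2.4]
grip_width: 0.66
finger_force: 30.0
clock: 5.67
eef_pos: [0.5733, -0.1885, 0.4352]
ee_rot: [-0.529, -3.093, -0.003]
force: [-0.1, 0.2, 0.2]
grip_width: 0.657
finger_force: 30.0
[ 0.57344711 -0.18799428  0.43557024] [-5.27507768e-01 -3.09439514e+00 -2.53287168e-03]
(-0.16, 0.152, 0.04) 379.4684091686156 113.52945493650302
(-0.16, -0.152, 0.04) 135.3164909743224 103.89376249423947
(-0.16, 0.14, 0.04) 369.93650642698844 113.1532691424811
(-0.16, -0.14, 0.04) 145.060862529161 104.27833357621166
(0.015, 0, 0.224) 251.50577849957588 337.02931588149613
(0.015, 0.022, 0.224) 278.1352146276189 337.7942902530927
(0.015, -0.022, 0.224) 224.80953292659365 336.26242229865875
```

View pics/w3b.png

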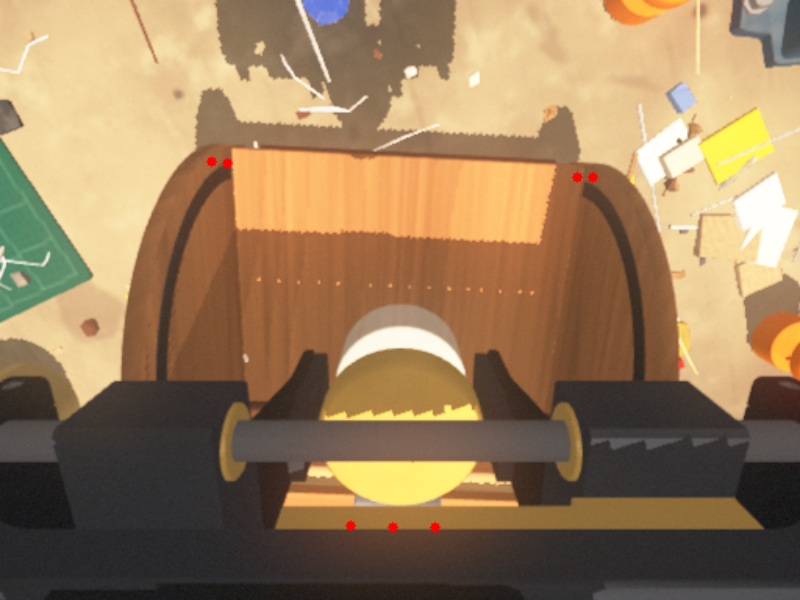

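Store view (800x600): floor front edge runs from (232,150) to (583,167), about 10 mm nearer the robot than predicted, with the same yaw. The corrected store centre is (0.649,-0.213), yaw -21.5°, so the jar target is (0.575,-0.184). Lowering.

```bash
python3 -m inch '[0.2,0,0.004,0.03,0, 0.2,0,0.004,0.06,0, 0.2,0,0.004,0.09,0, 0.2,0,0.004,0.12,0, 0.2,0,0.004,0.15,0, 0.2,0,0.004,0.165,0, 0.2,0,0.004,0.175,0, 0.2,0,0.004,0.175,0]'; python3 -m inch '[0.2,0,0,0.003,0, 0.2,0,0,0.006,0, 0.2,0,0,0.009,0, 0.2,0,0,0.009,0, 0.2,0,0,0.009,0]'
```

```text
clock: 6.43
eef_pos: [0.5746, -0.184, 0.2595]
ee_rot: [-0.526, -3.093, -0.003]
force: [-0.6, -0.3, -1.3]
grip_width: 0.657
finger_force: 30.0
clock: 6.85
eef_pos: [0.5751, -0.1857, 0.2534]
ee_rot: [0.529, 3.096, -0.001]
force: [-0.1, 0.5, -1.2]
grip_width: 0.652
finger_force: 30.0
```

```bash
python3 -m inch '[0.2,0,0,0.002,0, 0.2,0,0,0.003,0, 0.2,0,0,0.003,0, 0.2,0,0,0.003,0]';python3 -m inch '[0.2,0,0,0.001,0, 0.2,0,0,0.002,0, 0.2,0,0,0.002,0, 0.2,0,0,0.002,0]'
```

```text
clock: 7.18
eef_pos: [0.5749, -0.1857, 0.2497]
ee_rot: [-0.53, -3.096, -0.0]
force: [-1.0, 0.3, -1.9]
grip_width: 0.654
finger_force: 30.0
clock: 7.52
eef_pos: [0.575, -0.1857, 0.2483]
ee_rot: [0.529, 3.096, -0.0]
force: [-2.3, -0.5, 4.2]
grip_width: 0.657
finger_force: 30.0
```

Contact felt (+6 N) at the expected height. Releasing and withdrawing straight up.

```bash
python3 -m inch '[1,0,0,0,0, 1,0,0,0,0, 1,0,0,0,0, 1,0,0,0,0, 1,0,0,0,0, 1,0,0,0,0]'; python3 -m inch '[1,0,0,-0.03,0, 1,0,0,-0.07,0, 1,0,0,-0.11,0, 1,0,0,-0.15,0, 1,0,0,-0.19,0, 1,0,0,-0.21,0, 1,0,0,-0.21,0]'; python3 - <<'E'
from h import *
a=bot.capture("top");bot.capture("wrist");o=bot.get_obs();print(o["eef_pos"]);b=bot.capture("wrist")
cv2.imwrite("pics/w4.png",b[:,:,::-1]);cv2.imwrite("pics/top4.png",a[:,:,::-1])
cv2.imwrite("pics/c4.png",cv2.resize(np.hstack([a,b])[:,:,::-1],(800,300)))
E
```

```text
clock: 8.02
eef_pos: [0.575, -0.1856, 0.2476]
ee_rot: [-0.53, -3.096, -0.0]
force: [-0.4, 0.1, -1.0]
grip_width: 0.975
finger_force: 0.0
clock: 8.6
eef_pos: [0.5759, -0.186, 0.4642]
ee_rot: [0.527, 3.085, -0.006]
force: [0.2, 0.1, 0.1]
grip_width: 1.002
finger_force: 0.0
[ 0.57473866 -0.1855119   0.45844012]
```

View pics/c4.png

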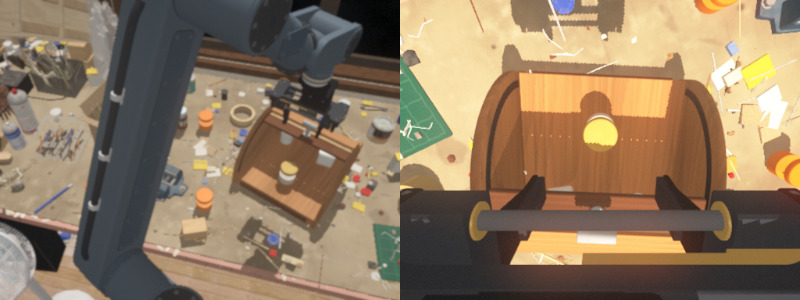

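Left (top camera) and right (wrist): the jar stands upright at wrist (600,133) in the half-scale picture, centred in the store. The door is still open. Now above the handle to measure it.

```bash
python3 -m inch '[1,-0.03,-0.0025,-0.04,0.036, 1,-0.06,-0.0025,-0.06,0.036, 1,-0.095,-0.0025,-0.06,0.036, 1,-0.095,-0.0025,-0.06,0.036, 1,-0.095,-0.0025,-0.06,0.036, 1,-0.095,-0.0025,-0.06,0.036]'; python3 - <<'E'
from h import *
bot.capture("wrist");o=bot.get_obs();print(o["eef_pos"],R.from_rotvec(o["ee_rot"]).as_matrix().round(3).tolist())
c,r,t=cam("wrist");np.savez("cw",r=r,t=t,e=o["eef_pos"],q=o["ee_rot"])
b=bot.capture("wrist")
print([(np.round(d["box"]).tolist(),round(d["confidence"],2)) for d in bot.search_frame("handle","wrist")[:3]])
cv2.imwrite("pics/w5.png",cv2.resize(b[:,:,::-1],(800,600)))
th=np.radians(-21.5);Rz=R.from_euler("z",th).as_matrix()
for a in(1.6,1.7):print(proj("wrist",Rz@(-.185*np.cos(a),0,.04+.185*np.sin(a))+np.array([.649,-.213,0])))
E
```

```text
clock: 9.25
eef_pos: [0.6635, -0.2195, 0.5142]
ee_rot: [-0.584, -3.08, -0.003]
force: [-0.1, 0.4, -0.5]
grip_width: 1.004
finger_force: 0.0
[ 0.66311144 -0.21928866  0.51495544] [[-0.931, 0.366, -0.005], [0.366, 0.931, 0.003], [0.006, 0.001, -1.0]]
[([127.0, 146.0, 385.0, 197.0], 0.82)]
(np.float64(256.3580150428803), np.float64(178.24517679081592))
(np.float64(256.3438807220984), np.float64(195.82331052541656))
```

View pics/w5.png

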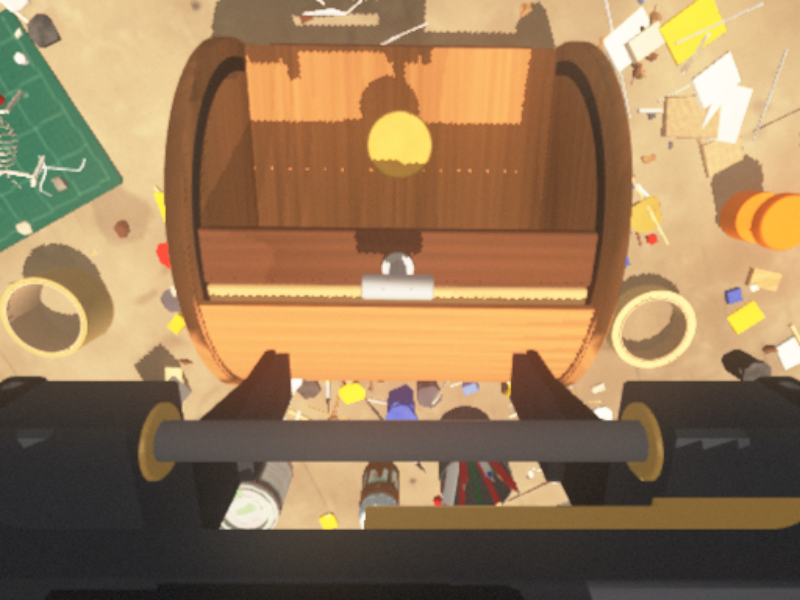

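Wrist view: handle bar centre at (397,288) of 800x600, (254,184) in full pixels, and jar upright at (400,143). The handle falls between my two predictions, so a ≈ 1.635 (door ≈ 1.39).

```bash
python3 - <<'E'
from h import *
z=np.load("cw.npz");c=bot.get_calibration("wrist")
def at(u,v,h):
    d=z["r"]@[(u/1.5625-c["cx"])/c["fx"],(v/1.5625-c["cy"])/c["fy"],1];return z["t"]+d*(h-z["t"][2])/d[2]
M=R.from_rotvec(z["q"]).as_matrix()
h=at(397,288,.2245);f=at(400,46,.04);j=at(400,145,.104)
for n,p in(("handle",h),("front",f),("jar",j)):print(n,p,"tool",M.T@(p-z["e"]))
a0=1.635
for a in np.arange(1.635,.1,-.1):print(round(a,3),round(185*(np.cos(a)-np.cos(a0)),1),round(185*(np.sin(a0)-np.sin(a)),1))
a=.244;print(a,185*(np.cos(a)-np.cos(a0)),185*(np.sin(a0)-np.sin(a)))
E
```

```text
handle [ 0.65808317 -0.21886768  0.2245    ] tool [ 0.00310235 -0.001627    0.29047814]
front [ 0.49934234 -0.15406347  0.04      ] tool [1.73444962e-01 4.51575177e-04 4.75997850e-01]
jar [ 0.57850725 -0.18533793  0.104     ] tool [8.87093614e-02 3.69115435e-04 4.11491687e-01]
1.635 0.0 0.0
1.535 18.5 -0.3
1.435 36.9 1.3
1.335 55.1 4.7
1.235 72.8 10.0
1.135 90.0 16.9
1.035 106.3 25.5
0.935 121.7 35.8
0.835 136.0 47.5
0.735 149.1 60.6
0.635 160.8 74.9
0.535 171.0 90.3
0.435 179.6 106.7
0.335 186.6 123.8
0.235 191.8 141.5
0.135 195.2 159.7
0.244 191.38970933261288 139.9254133583719
```

All consistent: handle at store x ≈ +11.5 mm, jar at x ≈ -75 mm, y ≈ 0. Descending and pinching the bar.

```bash
python3 -m inch '[1,0.004,-0.002,0.035,0, 1,0.004,-0.002,0.07,0, 1,0.004,-0.002,0.1,0, 1,0.004,-0.002,0.12,0, 1,0.004,-0.002,0.1265,0, 1,0.004,-0.002,0.1265,0]'; python3 -m inch '[0.1,0,0,0,0, 0.1,0,0,0,0, 0.1,0,0,0,0, 0.1,0,0,0,0, 0.1,0,0,0,0, 0.1,0,0,0,0, 0.1,0,0,0,0, 0.1,0,0,0,0]'
```

```text
clock: 9.9
eef_pos: [0.6583, -0.2195, 0.3891]
ee_rot: [-0.585, -3.082, -0.002]
force: [-0.2, -0.3, 1.0]
grip_width: 0.998
finger_force: 0.0
clock: 10.57
eef_pos: [0.6593, -0.2199, 0.3914]
ee_rot: [0.585, 3.086, 0.0]
force: [0.4, -0.1, 0.9]
grip_width: 0.502
finger_force: 30.0
```

Bar gripped (opening 0.50, 44 mm). Rolling along the arc.

```bash
python3 -m inch '[0.1,0.009,0,0,0, 0.1,0.0185,0,0,0, 0.1,0.028,0,0,0, 0.1,0.037,0,0.001,0, 0.1,0.046,0,0.003,0, 0.1,0.055,0,0.005,0, 0.1,0.064,0,0.007,0, 0.1,0.073,0,0.010,0]'
```

```text
clock: 11.23
eef_pos: [0.5932, -0.1934, 0.3834]
ee_rot: [0.584, 3.076, -0.001]
force: [4.9, 1.3, 4.5]
grip_width: 0.499
finger_force: 30.0
```

```bash
python3 -m inch '[0.1,0.0087,0,0.0033,0, 0.1,0.0172,0,0.007,0, 0.1,0.0255,0,0.011,0, 0.1,0.0335,0,0.0155,0, 0.1,0.0413,0,0.0205,0, 0.1,0.049,0,0.026,0, 0.1,0.056,0,0.0315,0, 0.1,0.063,0,0.0375,0]'
```

```text
clock: 11.9
eef_pos: [0.533, -0.1691, 0.3457]
ee_rot: [0.586, 3.083, 0.003]
force: [1.1, 5.6, 8.1]
grip_width: 0.501
finger_force: 30.0
```

```bash
python3 -m inch '[0.1,0.0067,0,0.0064,0, 0.1,0.013,0,0.013,0, 0.1,0.019,0,0.020,0, 0.1,0.025,0,0.0274,0, 0.1,0.030,0,0.035,0, 0.1,0.035,0,0.043,0, 0.1,0.0394,0,0.051,0, 0.1,0.0436,0,0.059,0]'
```

```text
clock: 12.57
eef_pos: [0.4917, -0.1525, 0.285]
ee_rot: [-0.588, -3.085, -0.006]
force: [1.9, 8.3, 4.6]
grip_width: 0.503
finger_force: 30.0
```

```bash
python3 -m inch '[0.1,0.0036,0,0.0085,0, 0.1,0.007,0,0.017,0, 0.1,0.0098,0,0.026,0, 0.1,0.0118,0,0.033,0, 0.1,0.012,0,0.035,0, 0.1,0.012,0,0.035,0, 0.1,0.012,0,0.035,0]'
```

```text
clock: 13.15
eef_pos: [0.4804, -0.1479, 0.2493]
ee_rot: [-0.588, -3.083, -0.007]
force: [1.6, 9.0, -0.1]
grip_width: 0.501
finger_force: 30.0
```

```bash
python3 -m inch '[0.1,0,0,0.003,0, 0.1,0,0,0.006,0, 0.1,0,0,0.006,0, 0.1,0,0,0.006,0]'; python3 - <<'E'
from h import *
a=bot.capture("top");b=bot.capture("wrist")
cv2.imwrite("pics/c6.png",cv2.resize(np.hstack([a,b])[:,:,::-1],(800,300)))
E
```

```text
clock: 13.48
eef_pos: [0.4809, -0.1479, 0.2469]
ee_rot: [0.587, 3.086, 0.005]
force: [-2.5, 11.0, 28.3]
grip_width: 0.502
finger_force: 30.0
```

View pics/c6.png

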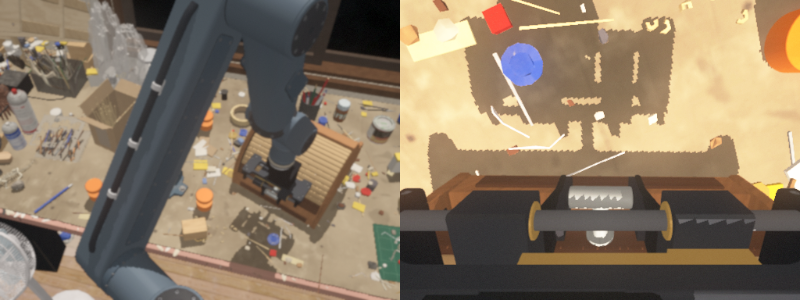

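The door has hit its stop (28 N up), and the top view shows the slats closed over the front. Easing off, releasing, withdrawing.

```bash
python3 -m inch '[0.1,0,0,-0.003,0, 0.1,0,0,-0.003,0, 1,0,0,-0.003,0, 1,0,0,-0.003,0, 1,0,0,-0.003,0, 1,0,0,-0.003,0, 1,0,0,-0.003,0, 1,0,0,-0.003,0]'; python3 -m inch '[1,0.005,0,-0.02,0, 1,0.01,0,-0.05,0, 1,0.02,0,-0.09,0, 1,0.02,0,-0.13,0, 1,0.02,0,-0.17,0, 1,0.02,0,-0.21,0, 1,0.02,0,-0.25,0, 1,0.02,0,-0.25,0]'; python3 -m inch '[1,-0.04,0,0,0, 1,-0.08,0,0,0, 1,-0.12,0,0,0, 1,-0.16,0,0,0, 1,-0.16,0,0,0, 1,-0.16,0,0,0]'; python3 - <<'E'
from h import *
a=bot.capture("top");bot.capture("wrist");c,r,t=cam("wrist");b=bot.capture("wrist").copy()
p0=np.array([.6475,-.213,0]);Rz=R.from_euler("z",np.radians(-21.5)).as_matrix()
for an in(0,.08):
    q=.244+an;print(an,proj("wrist",Rz@(-.185*np.cos(q),0,.04+.185*np.sin(q))+p0))
cv2.imwrite("pics/c7.png",cv2.resize(np.hstack([a,b])[:,:,::-1],(800,300)))
o=bot.get_obs();print(o["clock"],o["eef_pos"],o["qd"].round(3))
E
```

```text
clock: 14.25
eef_pos: [0.481, -0.1501, 0.2466]
ee_rot: [0.586, 3.086, -0.0]
force: [-0.6, 0.2, 0.5]
grip_width: 0.87
finger_force: 0.0
clock: 14.92
eef_pos: [0.4637, -0.1433, 0.5048]
ee_rot: [0.582, 3.071, -0.009]
force: [0.4, 0.1, 0.3]
grip_width: 0.999
finger_force: 0.0
clock: 15.42
eef_pos: [0.6125, -0.202, 0.4945]
ee_rot: [-0.585, -3.084, -0.001]
force: [-0.4, 0.9, -0.1]
grip_width: 1.003
finger_force: 0.0
0 (np.float64(257.4369849654324), np.float64(49.09350890345138))
0.08 (np.float64(257.50091179937994), np.float64(51.05642552597425))
15.5667 [ 0.61019706 -0.20061781  0.49634689] [ 0.003 -0.022  0.002  0.001 -0.001  0.   ]
```

View pics/c7.png

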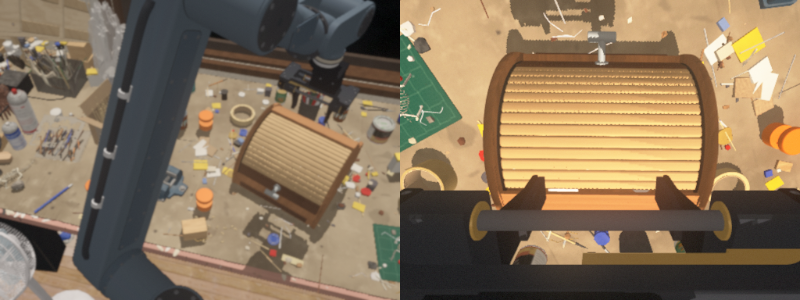

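Both views show the slats covering the whole front. The handle is at wrist (601,36) in the half-scale picture, about v = 46 in full pixels against 49 predicted for shut. Nothing is touched, so I'm handing in.

```bash
python3 -c "
from plant import bot
print(bot.close_job())"
```

```text
the job is handed in; nothing more can be done
None
```

The jar was set down upright on the store's floor and the tambour door rolled to its stop over it. The grey pot was never approached, everything is released, and the job was handed in at about 15.6 s; no verdict came back.

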